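# Present the filigree case: pull out the drawer and hold its sprung lid at the index

## Task

Pull the drawer of the small bench cabinet all the way out to its stop, then lift the spring-loaded lid of the case inside it by its bar until the lid lies in line with the index arm beside it, so that the goldsmith can take out the filigree pieces. Finish while still holding the lid there by its bar, with the drawer still fully out. Do not push against the index arm, and leave the other things on the bench where they are.

Things in the scene. Friction and masses are not known exactly. Their poses are not given: they have to be found in the camera images.
- cabinet: Dark wooden cabinet, fixed to the table, 270 deep x 260 wide x 180 mm high, with a fixed brass disc (20 mm high) on its top near the back. Origin: foot of its front face, middle of the width; x points into the cabinet (the drawer comes out along -x), y along the front to the left, z up. Two flat dummy fronts below are fixed; the real drawer's front is 56 to 159 mm above the table.
- drawer (a joint): How far the drawer is pulled out, m: 0 shut, 0.170 at its end stop. Starts left a little open, by 0.01 to 0.05. Runner friction about 4 N.
- drawer_handle (a point): Middle of the round steel bar handle on the drawer front: bar 10 mm thick at most, 110 mm long, parallel to the cabinet's y, axis 35 mm in front of the drawer front (front panel 15 mm thick), 136 mm above the table. Its axes are those of the cabinet; it moves with the drawer.
- lid_edge (a point): Middle of the front edge of the lid (aluminium plate 112 long x 150 wide x 6 mm), on its underside; x along the lid back to the hinge axis 112 mm away (lid shut: parallel to the cabinet's x), y along the axis. The axis is fixed to the drawer, 102 mm above the table, 163 mm behind the drawer front's outer face: clear of the cabinet only with the drawer fully out. The lid turns up to 1.25 rad.
- lid_bar: Steel bar 10 mm thick, 84 mm long, parallel to the hinge axis, on end posts on the lid; 29 mm free under it. Origin: its middle, 92 mm from the hinge axis along the lid, 40 mm above the lid's underside. Lid shut: 142 mm above the table, 56 mm behind the inner face of the drawer front (top edge at 159 mm). Axes: lid's. Spring and weight push the lid shut: 3 N at the bar when shut, 5 N at 0.7 rad.
- index_arm: Dark steel index arm, 86 mm long, 12 mm wide (tip 22), 6 mm thick, pivoted on the lid's hinge axis, 91 mm to the left (+y) of the lid's middle. Slopes up towards the drawer front at 0.4 to 0.7 rad, held by friction. Origin: middle of the tip, on the underside; x from the tip to the pivot, y along the hinge axis. The lid is in line when its angle equals the arm's slope (x axes parallel).
- brick: Loose white soldering brick, 100 x 150 x 50 mm, bystander. Origin: centre of underside.
- jar: Loose amber glass jar with black cap, 52 mm across, 60 mm high, bystander. Origin: centre of underside.
- bowl: Loose white ceramic bowl, 90 mm across, 40 mm high, bystander. Origin: centre of underside.
- hammer: Loose hammer lying flat, bystander.
- bench_block: Loose steel block, 65 x 65 x 22 mm, bystander. Origin: centre of underside.
- file_tool: Loose hand tool with a dark wooden handle lying flat, bystander.

How it is judged (in metres and radians):
On the way, in this order (a step that is already met when the one before it is completed fails the run):
1. the drawer is out at its stop, the lid still shut (value of joint drawer above 0.162 m and angle between lid_edge's own z axis and vertical below 0.1 rad), for 0.2 s.
2. the lid is lifted by its bar into line with the index arm (angle between the x axis of lid_edge and the x axis of index_arm, either way round below 0.07 rad and contact force between the fingers and lid_bar above 1 N), for 0.2 s.
At the end, for the whole second after the job is handed in: The drawer is within 12 mm of its stop, the lid is held still by the fingers on its bar (more than 1 N), its angle within 0.07 rad (4 degrees) of the index arm's slope (all of step 2 and value of joint drawer above 0.158 m and angle between lid_edge's own z axis and vertical above 0.3 rad and angular speed of lid_bar below 0.1 rad/s); the arm keeps its last pose, push and grip.
It fails at once if the index arm is pushed (more than 1.5 N) (contact force between anything else and index_arm above 1.5 N).
It fails at once if a bystander is shoved more than 30 mm (distance of any of brick, jar, bowl, hammer, bench_block, file_tool from where it was at the start of the episode above 0.03 m).
It also fails if it takes over 48 s, if anything falls off the work surface, if the arm or the gripper's body presses on something with over 40 N, if the wrist force passes 120 N, or if a joint passes its speed limit or range.

## Robot

A 6-joint arm with a two-finger parallel gripper is mounted at the origin on the work surface. World frame = base frame: x ahead of the robot, y to its left, z up, the work surface at z = 0. Lengths are in mm, angles in degrees, forces in N, time in s.
With the tool pointing down it reaches from about 325 to 900 mm from the base axis. Payload 6.1 kg.
Tool frame: the origin (TCP) lies where the fingers leave the gripper's body, on its centre line; the fingertips stand 70 mm ahead of it and the grasp point (between the pads) lies 51 mm ahead of it; x points along the fingers, y is the direction in which the jaws open and shut, and the axes are right-handed (so a half turn about x gives the same grasp; the last joint's range is limited). The gripper opens to 87 mm and grips with 3 to 60 N. Pads are 19 mm wide; open, the fingers measure 117 mm over their backs; the gripper's body (75 mm by 190 mm) begins 51 mm behind the grasp point.
Start: joints at [-80.965, 12.628, 87.462, -0, 79.91, -7.225], TCP at [174.997, -599.994, 292.238] pointing down, gripper open.
Joint ranges: [-170.65, 170.65], [-52.31, 119.04], [5.05, 147.46], [-71.25, 251.25], [11.57, 151.72], [-153.62, 153.62]. Speed limits (degrees/s): [147.25, 147.25, 172.46, 180, 180, 180].

## Interface

Orientations are given as a 3x3 rotation matrix whose columns are the frame's x, y, z axes.
In Python, from plant import robot, cams, sign_off gives the robot as it stands.
- The arm moves only by the tool drive_tool, never from a script. Its argument "series" is a list of rows, each a list of 5 numbers: the shift along the tool's x, y, z in m, then the turn about the tool's x in rad, then the opening, from -1 (shut) to 1 (fully open), so that 0 is half open. A call has 1 to 8 rows; each row is the pose to reach, as a shift and turn from the pose commanded when the call began, along the tool's axes at that moment; what a row does not reach only later rows make up. A row lasts 1/12 s, in which the tool goes at most 41.7 mm and 7.16 degrees, less where a joint would pass 70% of its speed; a pose out of reach is approached as far as the arm can. A call with a gripper value outside its range is refused whole. The fingers move at their own pace and stop on an object; "newtons" is the grip in N (left out, the last holds). Time passes only in rows, so rows that repeat a pose let the fingers close. It gives the time, the measured TCP pose, the force and the opening at its end, in the units of the state.
- robot.read_state(): the state, without advancing time (a new reading comes with each control period).
- cams.get_image(name): name is "side" or "top" or "wrist"; returns (picture, depth): 384x512x3 uint8, blue, green, red; 384x512 float32, mm along the optical axis (not along the pixel's ray), 0 where there is no reading.
- cams.get_calibration(name): a dict with "vertical_fov" (degrees; the focal length in pixels is half the picture's height over the tangent of half this angle, whatever the lens; pixels are square), "cx", "cy" (the principal point, pixels), "origin" and "orientation" of the camera in the world. Camera axes: x right, y up, looking along -z (the intrinsics and any distortion apply to the point x, -y, -z); pixel columns grow to the right and rows downward; lengths in mm; the calibration is good to about 2 mm. A picture is of the moment at which its call begins: read the wrist's pose just before it. get_calibration takes no time and is no camera call; for the wrist camera it gives the pose at the moment of the call.
- sign_off(): hands the job in, once; it reports no verdict.
The state is a dict: "time_s": time; "joint_positions": joint angles; "joint_velocities": joint speeds; "joint_torque": joint torques, N m; "tool_pos": TCP position; "ee_rot": TCP orientation; "contact_force": force on the tool from outside, world axes, zero at the start; "torque": the same for the moment, N m; "grip_width": finger opening in mm.
Only numpy, scipy, OpenCV 4.12 (cv2) and the standard library are available. Lean on these libraries where they do the work, as an engineer would, in place of code of your own. Each camera call takes 0.05 s, during which the arm holds its last target.

## Working session

There is one attempt and no reset: what is moved stays moved. The work goes in short steps, Python scripts to look and compute and a tool call to move; the robot and the scene stay as the last step left them, time stands still between calls to the robot, and variables do not carry over. Pictures are saved under pics/ and viewed, and the job is handed in when it is done.

Besides the shell and the picture viewer there is one more tool, called after "Emit:" as name(argument=value, ...) on one line, values as JSON. drive_tool: Moves the arm, as the interface text tells. Its arguments: {"type":"object","properties":{"series":{"type":"array"},"newtons":{"type":"number"}},"required":["series"]}

```bash
ls; mkdir -p pics
python3 - <<'E'
from plant import robot, cams
import cv2, numpy as np
print(robot.read_state())
for n in ("side","top","wrist"):
    print(n, cams.get_calibration(n))
    p,d=cams.get_image(n)
    cv2.imwrite(f"pics/{n}0.png",p); np.save(f"pics/{n}0.npy",d)
E
```

```text
pics
{'time_s': 0.0, 'joint_positions': array([-8.09658837e+01,  1.26769976e+01,  8.75266510e+01, -1.63941279e-03,
        7.99111927e+01, -7.22357640e+00]), 'joint_velocities': array([-0.10143448, -0.00802425,  0.06397851, -0.01551368, -0.0050263 ,
        0.0010894 ]), 'joint_torque': array([ 2.44572284e-04, -4.94619191e+01, -3.87367880e+01,  6.99511380e-02,
        5.73937024e-02, -1.36882918e-04]), 'tool_pos': array([ 174.8984338 , -599.50951571,  291.10996503]), 'ee_rot': array([[-3.42550543e-04,  2.79962408e-01, -9.60010903e-01],
       [ 1.97506980e-03, -9.60008897e-01, -2.79962528e-01],
       [-9.99997991e-01, -1.99198986e-03, -2.24093728e-04]]), 'contact_force': array([ 1.00857935, -0.67520834,  0.16776606]), 'torque': array([-0.00242176, -0.06254244,  0.03280119]), 'grip_width': 87.13296835553996}
side {'vertical_fov': 49.39312439081173, 'cx': 254.4517768752508, 'cy': 190.77572833492792, 'origin': array([  54.9788755 ,  750.30269441, 1061.16469819]), 'orientation': array([[-0.83941655,  0.39759424, -0.37053835],
       [-0.5432667 , -0.63331282,  0.55115893],
       [-0.01552907,  0.66395307,  0.74761298]])}
top {'vertical_fov': 46.21312845432887, 'cx': 260.08136537566236, 'cy': 195.1229446203574, 'origin': array([ 314.26537565,   41.63974415, 1483.86706169]), 'orientation': array([[-0.02807995,  0.9851746 , -0.16924101],
       [-0.99950589, -0.02527954,  0.01867938],
       [ 0.01412411,  0.1696819 ,  0.98539767]])}
wrist {'vertical_fov': 66.98438856004208, 'cx': 257.4460758378467, 'cy': 190.2164095135575, 'origin': array([ 248.03915502, -577.71052197,  382.85000378]), 'orientation': array([[ 0.28036674,  0.92156728,  0.26852976],
       [-0.95989212,  0.26954063,  0.07716838],
       [-0.00126382, -0.27939505,  0.96017541]])}
```

View pics/side0.png

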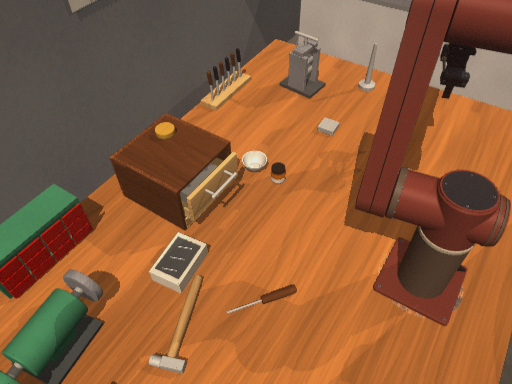

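View pics/top0.png

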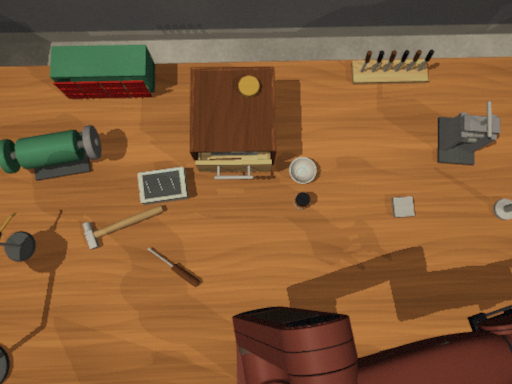

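View pics/wrist0.png

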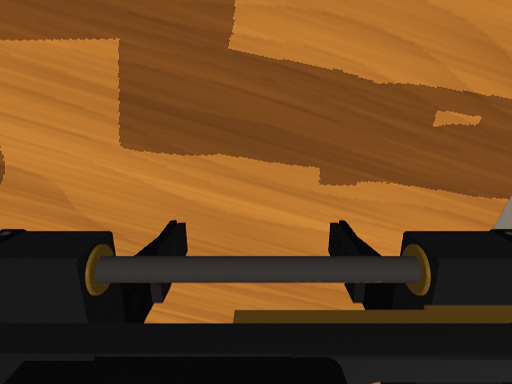

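```bash
cat > h.py <<'E'
import numpy as np, cv2
def K(cal):
    return 192/np.tan(np.radians(cal["vertical_fov"])/2)
def ray(cal,u,v):
    f=K(cal); d=np.array([(u-cal["cx"])/f,-(v-cal["cy"])/f,-1.0])
    return cal["origin"], cal["orientation"]@d
def onz(cal,u,v,z):
    o,d=ray(cal,u,v); return o+d*(z-o[2])/d[2]
def dep(cal,u,v,D):
    o,d=ray(cal,u,v); return o+d*D
def cloud(cal,D):
    f=K(cal); v,u=np.mgrid[0:384,0:512]
    p=np.stack([(u-cal["cx"])/f,-(v-cal["cy"])/f,-np.ones_like(u,float)],-1)*D[...,None]
    P=p@cal["orientation"].T+cal["origin"]; P[D<=0]=np.nan
    return P
E
python3 - <<'E'
from plant import cams
from h import *
for n in ("top","side"):
    cal=cams.get_calibration(n)
    D=np.load(f"pics/{n}0.npy"); im=cv2.imread(f"pics/{n}0.png")
    P=cloud(cal,D)
    x,y,w,h=(180,55,110,140) if n=="top" else (100,100,160,140)
    cv2.imwrite(f"pics/{n}0c.png",cv2.resize(im[y:y+h,x:x+w],None,fx=5 if n=="top" else 4,fy=5 if n=="top" else 4,interpolation=cv2.INTER_NEAREST)[:600,:800])
    if n=="top":
        for r in range(60,190,6):
            print(r,[tuple(np.round(P[r,c]).astype(int)) if D[r,c]>0 else None for c in (195,215,233,250,268)])
        print("table",P[250,330],P[200,360])
E
```

```text
60 [(np.int64(1428), np.int64(323), np.int64(-740)), (np.int64(1432), np.int64(218), np.int64(-752)), (np.int64(1432), np.int64(123), np.int64(-756)), (np.int64(1430), np.int64(32), np.int64(-755)), (np.int64(1421), np.int64(-63), np.int64(-742))]
66 [(np.int64(1035), np.int64(229), np.int64(0)), (np.int64(1034), np.int64(159), np.int64(0)), (np.int64(1036), np.int64(96), np.int64(-7)), (np.int64(1029), np.int64(36), np.int64(4)), (np.int64(1031), np.int64(-27), np.int64(-3))]
72 [(np.int64(926), np.int64(206), np.int64(184)), (np.int64(926), np.int64(145), np.int64(180)), (np.int64(923), np.int64(89), np.int64(186)), (np.int64(923), np.int64(37), np.int64(182)), (np.int64(924), np.int64(-18), np.int64(178))]
78 [(np.int64(910), np.int64(207), np.int64(176)), (np.int64(908), np.int64(145), np.int64(179)), (np.int64(906), np.int64(90), np.int64(180)), (np.int64(894), np.int64(38), np.int64(203)), (np.int64(903), np.int64(-18), np.int64(180))]
84 [(np.int64(889), np.int64(207), np.int64(180)), (np.int64(888), np.int64(146), np.int64(178)), (np.int64(887), np.int64(90), np.int64(178)), 
[... 3508 characters left out ...]
5)), (np.int64(645), np.int64(103), np.int64(-7)), (np.int64(611), np.int64(45), np.int64(141)), (np.int64(641), np.int64(-15), np.int64(-3))]
180 [(np.int64(626), np.int64(230), np.int64(2)), (np.int64(625), np.int64(164), np.int64(-3)), (np.int64(624), np.int64(103), np.int64(-5)), (np.int64(622), np.int64(46), np.int64(-2)), (np.int64(621), np.int64(-15), np.int64(-4))]
186 [(np.int64(605), np.int64(230), np.int64(4)), (np.int64(604), np.int64(164), np.int64(3)), (np.int64(604), np.int64(104), np.int64(-6)), (np.int64(602), np.int64(46), np.int64(-3)), (np.int64(600), np.int64(-14), np.int64(0))]
table [ 380.63888475 -211.91640959   -5.59765628] [ 544.80354512 -322.09649456   -5.49614072]
```

View pics/top0c.png

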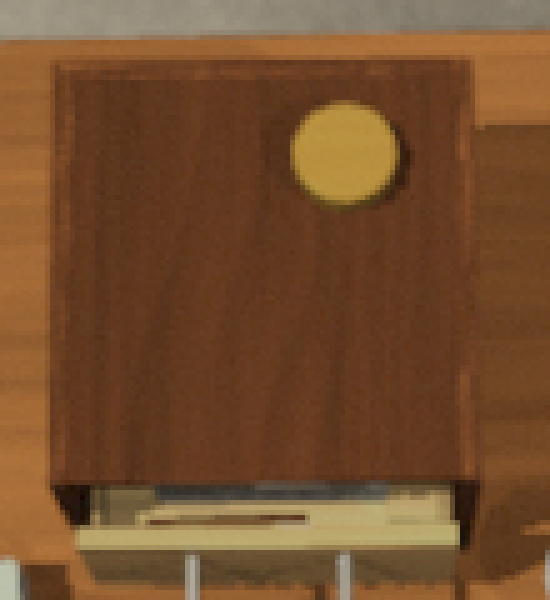

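View pics/side0c.png

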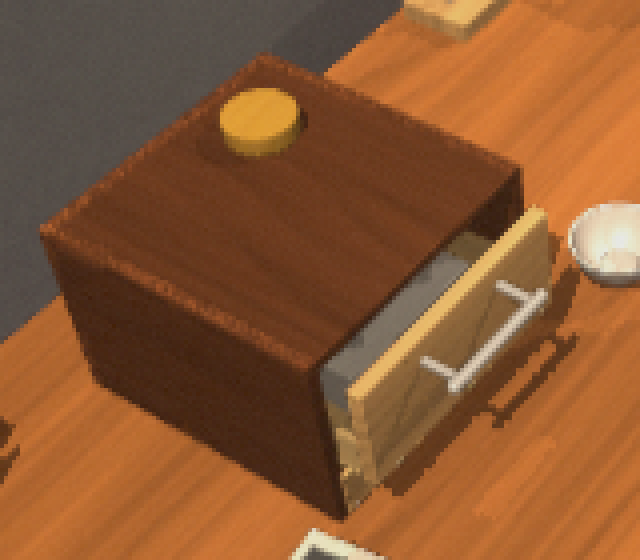

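Run:
```python
from plant import cams
from h import *
for n in ("top","side"):
    cal=cams.get_calibration(n)
    D=np.load(f"pics/{n}0.npy"); im=cv2.imread(f"pics/{n}0.png")
    P=cloud(cal,D); X,Y,Z=P[...,0],P[...,1],P[...,2]
    m=(abs(Z-181)<8)&(X>600)&(X<1000)&(Y>-80)&(Y<280)
    m=cv2.morphologyEx(m.astype(np.uint8),cv2.MORPH_OPEN,np.ones((5,5)))
    c,_=cv2.findContours(m,0,2); c=max(c,key=cv2.contourArea)
    pts=np.array([onz(cal,u,v,180)[:2] for u,v in c[:,0]],np.float32)
    print(n,"top",cv2.minAreaRect(pts), np.round(cv2.boxPoints(cv2.minAreaRect(pts))))
    # handle bright px
    hsv=cv2.cvtColor(im,cv2.COLOR_BGR2HSV)
    m=(hsv[...,1]<60)&(hsv[...,2]>110)&(X>560)&(X<660)&(Y>20)&(Y<180)&(Z>100)&(Z<160)
    v,u=np.nonzero(m); 
    q=np.array([onz(cal,a,b,139) for a,b in zip(u,v)]); 
    print(n,"handle px",len(u), np.c_[u,v][:5].tolist(), "min/max",q.min(0),q.max(0))
    # bar: nearest to robot in x per column
    near=q[q[:,0]<q[:,0].min()+ (14 if n=="top" else 18)]
    print(near[:,:2].mean(0),near[:,1].min(),near[:,1].max(),np.polyfit(near[:,1],near[:,0],1))
    # drawer front top edge
    m=(abs(Z-159)<5)&(X>600)&(X<670)&(Y>-40)&(Y<260)&(hsv[...,1]>60)
    Q=P[m]; print("edge",len(Q),Q.min(0),Q.max(0),np.polyfit(Q[:,1],Q[:,0],1),np.median(Q,0))
```

```text
top top ((807.19482421875, 92.40563201904297), (259.7831726074219, 271.4127197265625), 89.24518585205078) [[670. -36.]
 [941. -39.]
 [945. 220.]
 [673. 224.]]
top handle px 156 [[218, 166], [248, 166], [249, 166], [217, 167], [218, 167]] min/max [598.88730968  39.1605138  139.        ] [639.03059552 152.0587257  139.        ]
[603.76504545  94.88301923] 39.16051379787094 152.0587256977994 [1.90328980e-02 6.01959147e+02]
edge 363 [636.25750519 -19.5524693  154.00754483] [654.59004275 210.75417837 163.69933164] [1.49702204e-02 6.43655647e+02] [644.66483909  95.74109233 158.42110806]
side top ((806.6278686523438, 95.13037109375), (265.09564208984375, 276.598388671875), 89.28943634033203) [[667. -36.]
 [943. -39.]
 [947. 226.]
 [670. 229.]]
side handle px 134 [[225, 170], [224, 171], [225, 171], [226, 171], [227, 171]] min/max [597.53300788  39.27818234 139.        ] [636.10581172 155.28832139 139.        ]
[603.62583178  99.0202455 ] 39.27818233662913 155.2883213940371 [8.79275416e-03 6.02755171e+02]
edge 305 [636.69710619 -21.64193077 154.10076597] [656.69842268 211.59476223 163.81837073] [1.13283891e-02 6.44150662e+02] [644.96302173 105.9911727  158.4840707 ]
```

Emit:
drive_tool(series=[[0,-0.01,-0.011,-0.03,-0.45],[0,-0.03,-0.033,-0.08,-0.45],[0,-0.053,-0.058,-0.13,-0.45],[0,-0.078,-0.086,-0.19,-0.45],[0,-0.104,-0.115,-0.25,-0.45],[0,-0.13,-0.144,-0.31,-0.45],[0,-0.156,-0.172,-0.37,-0.45],[0,-0.182,-0.2,-0.43,-0.45]], newtons=30)

```text
time_s: 0.82
tool_pos: [316.5, -367.4, 292.0]
ee_rot: [[-0.0, 0.657, -0.754], [0.0, -0.754, -0.657], [-1.0, -0.0, -0.0]]
contact_force: [0.0, -0.8, 0.2]
grip_width: 41.6
```

Emit:
drive_tool(series=[[0,-0.011,-0.036,-0.055,-0.45],[0,-0.023,-0.072,-0.11,-0.45],[0,-0.034,-0.109,-0.165,-0.45],[0,-0.046,-0.146,-0.22,-0.45],[0,-0.057,-0.182,-0.275,-0.45],[0,-0.069,-0.218,-0.33,-0.45],[0,-0.08,-0.255,-0.38,-0.45],[0,-0.092,-0.291,-0.43,-0.45]])

```text
time_s: 1.48
tool_pos: [476.4, -107.3, 292.2]
ee_rot: [[0.0, 0.911, -0.412], [-0.0, -0.412, -0.911], [-1.0, 0.0, 0.0]]
contact_force: [1.2, -0.5, -0.6]
grip_width: 23.9
```

Emit:
drive_tool(series=[[0,0.005,-0.036,-0.06,-0.45],[0,0.009,-0.072,-0.12,-0.45],[0,0.014,-0.108,-0.18,-0.45],[0,0.018,-0.144,-0.24,-0.45],[0,0.023,-0.18,-0.3,-0.45],[0,0.027,-0.21,-0.36,-0.45],[0,0.029,-0.23,-0.4,-0.45],[0,0.0303,-0.2386,-0.414,-0.45]])

```text
time_s: 2.15
tool_pos: [602.8, 98.1, 291.6]
ee_rot: [[-0.001, 1.0, -0.009], [0.001, -0.009, -1.0], [-1.0, -0.001, -0.001]]
contact_force: [0.5, -0.3, 0.5]
grip_width: 23.9
```

Run:
```python
from plant import robot, cams
from h import *
s=robot.read_state(); print(s["tool_pos"],s["ee_rot"].round(4).tolist(),s["grip_width"])
cal=cams.get_calibration("wrist"); print(cal)
p,d=cams.get_image("wrist"); cv2.imwrite("pics/wrist1.png",p); np.save("pics/wrist1.npy",d)
```

```text
[602.75891299  98.06874577 291.60119138] [[-0.0006, 1.0, -0.0087], [0.0007, -0.0087, -1.0], [-1.0, -0.0006, -0.0007]] 23.916212519339222
{'vertical_fov': 66.98438856004208, 'cx': 257.4460758378467, 'cy': 190.2164095135575, 'origin': array([602.69338825, 175.42651259, 383.23741716]), 'orientation': array([[ 9.99965449e-01,  8.05523925e-03,  2.05280539e-03],
       [-8.30783514e-03,  9.59986179e-01,  2.79924126e-01],
       [ 2.84191005e-04, -2.79931509e-01,  9.60019932e-01]])}
```

View pics/wrist1.png

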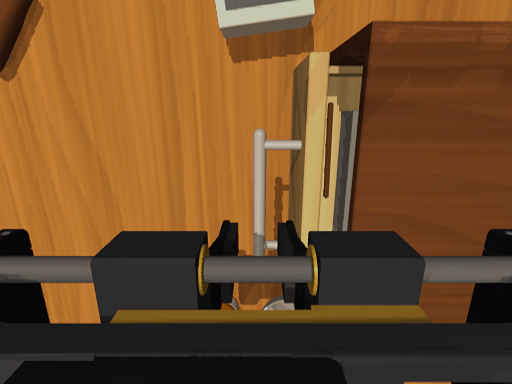

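Run:
```python
from plant import cams
from h import *
import numpy as np
p=cv2.imread("pics/wrist1.png"); D=np.load("pics/wrist1.npy")
cal=dict(vertical_fov=66.98438856004208,cx=257.446,cy=190.216,origin=np.array([602.693,175.427,383.237]),
 orientation=np.array([[9.99965449e-01,8.05523925e-03,2.05280539e-03],[-8.30783514e-03,9.59986179e-01,2.79924126e-01],[2.84191005e-04,-2.79931509e-01,9.60019932e-01]]))
h=cv2.cvtColor(p,cv2.COLOR_BGR2HSV)
for r in (135,155,170,190,210):
    s=np.nonzero((h[r,240:290,1]<70)&(h[r,240:290,2]>90))[0]+240
    a,b=s.min(),s.max()
    print(r,a,b,onz(cal,a-.5,r,136),onz(cal,b+.5,r,136),dep(cal,(a+b)/2,r,D[r,int((a+b)/2)]))
print(onz(cal,298,56,159),onz(cal,329,60,159), onz(cal,310,200,159),onz(cal,336,200,159))
```

```text
135 254 265 [599.24814997 151.72678714 136.        ] [609.33838852 151.64268098 136.        ] [604.26406252 152.11763139 140.50791756]
155 254 265 [599.04318301 134.80877315 136.        ] [609.32928381 134.72283434 136.        ] [604.16032697 135.47043058 140.28442298]
170 254 265 [598.8841587  121.68287422 136.        ] [609.32221989 121.5955083  136.        ] [604.08128729 122.47340769 139.83449539]
190 254 264 [598.6646704  103.56626574 136.        ] [608.42514353 103.4843679  136.        ] [603.5250622  105.1979756  141.75150769]
210 254 264 [598.43618059  84.70667069 136.        ] [608.39679848  84.62287751 136.        ] [603.40393136  86.23669058 140.28191192]
[631.80254004 208.96699464 159.        ] [653.95113741 206.17027481 159.        ] [644.86999372 101.39966674 159.        ] [666.00916502 101.22206607 159.        ]
```

Emit:
drive_tool(series=[[0.015,0.001,0,0,-0.45],[0.035,0.001,0,0,-0.45],[0.055,0.001,0,0,-0.45],[0.072,0.001,0,0,-0.45],[0.085,0.001,0,0,-0.45],[0.094,0.001,0,0,-0.45],[0.099,0.001,0,0,-0.45],[0.099,0.001,0,0,-0.7]], newtons=30)

```text
time_s: 2.87
tool_pos: [602.6, 94.9, 192.3]
ee_rot: [[-0.002, 1.0, -0.014], [-0.0, -0.014, -1.0], [-1.0, -0.002, 0.0]]
contact_force: [0.0, 0.4, 0.1]
grip_width: 21.7
```

Emit:
drive_tool(series=[[0,0,0,0,-1],[0,0,0,0,-1],[0,0,0,0,-1],[0,0,0,0,-1]], newtons=30)

```text
time_s: 3.2
tool_pos: [603.8, 95.3, 194.5]
ee_rot: [[0.002, 1.0, -0.013], [-0.0, -0.013, -1.0], [-1.0, 0.002, 0.0]]
contact_force: [-0.3, -0.0, 2.4]
grip_width: 9.9
```

Emit:
drive_tool(series=[[0,-0.006,0,0,-1],[0,-0.018,0,0,-1],[0,-0.034,0,0,-1],[0,-0.05,0,0,-1],[0,-0.066,0,0,-1],[0,-0.082,0,0,-1],[0,-0.098,0,0,-1],[0,-0.11,0,0,-1]], newtons=40)

```text
time_s: 3.87
tool_pos: [493.6, 96.7, 194.5]
ee_rot: [[0.005, 1.0, -0.013], [-0.0, -0.013, -1.0], [-1.0, 0.005, 0.0]]
contact_force: [5.1, -0.9, 0.3]
grip_width: 9.7
```

Emit:
drive_tool(series=[[0,-0.008,0,0,-1],[0,-0.014,0,0,-1],[0,-0.018,0,0,-1],[0,-0.021,0,0,-1],[0,-0.021,0,0,-1],[0,-0.021,0,0,-1]])

```text
time_s: 4.37
tool_pos: [472.7, 97.0, 194.4]
ee_rot: [[0.001, 1.0, -0.013], [-0.0, -0.013, -1.0], [-1.0, 0.001, 0.0]]
contact_force: [0.1, -2.2, 8.4]
grip_width: 10.0
```

Emit:
drive_tool(series=[[0,-0.002,0,0,-1],[0,-0.004,0,0,-1],[0,-0.006,0,0,-1],[0,-0.007,0,0,-1],[0,-0.007,0,0,-1]])

```text
time_s: 4.78
tool_pos: [468.3, 97.0, 194.5]
ee_rot: [[0.008, 1.0, -0.013], [-0.0, -0.013, -1.0], [-1.0, 0.008, -0.0]]
contact_force: [13.8, -1.7, -1.1]
grip_width: 10.1
```

Emit:
drive_tool(series=[[0,-0.001,0,0,-1],[0,-0.002,0,0,-1],[0,-0.002,0,0,-1],[0,-0.002,0,0,-1]])

```text
time_s: 5.12
tool_pos: [468.0, 97.0, 194.5]
ee_rot: [[0.013, 1.0, -0.014], [0.0, -0.014, -1.0], [-1.0, 0.013, -0.0]]
contact_force: [22.0, -0.9, -8.8]
grip_width: 10.0
```

Run:
```python
from plant import robot, cams
from h import *
s=robot.read_state(); print(s["tool_pos"],s["contact_force"])
for n in ("top","side"):
    p,d=cams.get_image(n); cv2.imwrite(f"pics/{n}2.png",p); np.save(f"pics/{n}2.npy",d)
    x,y=(170,110) if n=="top" else (110,110)
    cv2.imwrite(f"pics/{n}2c.png",cv2.resize(p[y:y+140,x:x+180],None,fx=4,fy=4))
```

```text
[467.97044256  96.96515568 194.5257948 ] [21.99775679 -0.94737821 -8.84374292]
```

View pics/top2c.png

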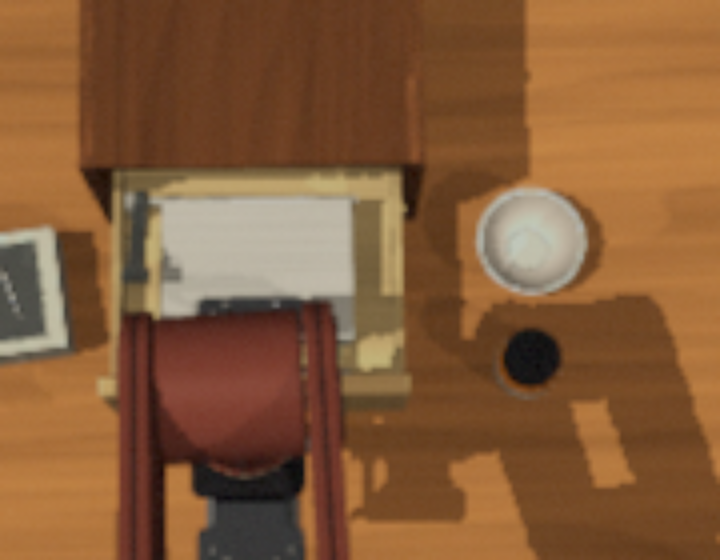

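View pics/side2c.png

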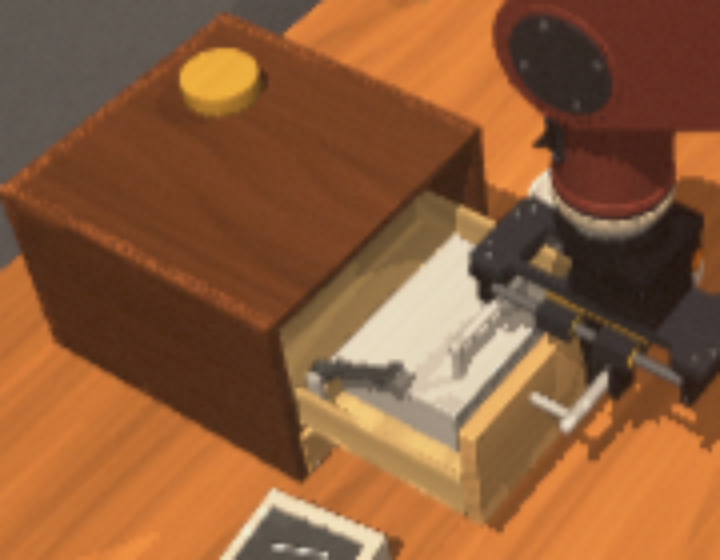

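Emit:
drive_tool(series=[[0,0.002,0,0,-1],[0,0.003,0,0,-0.7],[0,0.003,0,0,-0.45],[0,0.003,0,0,-0.45],[0,0.003,0,0,-0.45],[0,0.003,0,0,-0.45]])

```text
time_s: 5.72
tool_pos: [465.0, 97.3, 192.2]
ee_rot: [[-0.003, 1.0, -0.013], [0.0, -0.013, -1.0], [-1.0, -0.003, -0.0]]
contact_force: [0.2, -0.2, 0.2]
grip_width: 22.9
```

Emit:
drive_tool(series=[[-0.015,0.003,0,0,-0.45],[-0.04,0.003,0,0,-0.45],[-0.07,0.003,0,0,-0.45],[-0.1,0.01,0,0,-0.4],[-0.12,0.035,0,0,-0.3],[-0.12,0.065,0,0,-0.3],[-0.12,0.095,0,0,-0.3],[-0.12,0.109,0,0,-0.3]])

```text
time_s: 6.38
tool_pos: [577.3, 95.7, 313.2]
ee_rot: [[0.001, 1.0, -0.013], [0.0, -0.013, -1.0], [-1.0, 0.001, -0.0]]
contact_force: [-0.2, -0.5, -0.1]
grip_width: 30.3
```

Emit:
drive_tool(series=[[0,0,0,0,-0.3],[0,0,0,0,-0.3]])

```text
time_s: 6.55
tool_pos: [574.6, 95.8, 312.0]
ee_rot: [[-0.003, 1.0, -0.013], [0.0, -0.013, -1.0], [-1.0, -0.003, -0.0]]
contact_force: [0.1, 0.9, -0.6]
grip_width: 30.3
```

Run:
```python
from plant import robot, cams
from h import *
import pickle
s=robot.read_state(); print(s["tool_pos"],s["ee_rot"].round(4).tolist(),s["contact_force"])
cals={}
for n in ("wrist","top","side"):
    cals[n]=cams.get_calibration(n)
    p,d=cams.get_image(n); cv2.imwrite(f"pics/{n}3.png",p); np.save(f"pics/{n}3.npy",d)
    if n!="wrist":
        x,y=(170,110) if n=="top" else (110,110)
        cv2.imwrite(f"pics/{n}3c.png",cv2.resize(p[y:y+140,x:x+180],None,fx=4,fy=4))
pickle.dump(cals,open("cals3.pkl","wb"))
```

```text
[574.584805    95.822104   311.96621804] [[-0.0032, 0.9999, -0.013], [0.0001, -0.013, -0.9999], [-1.0, -0.0032, -0.0001]] [ 0.09580722  0.94193382 -0.61689052]
```

View pics/wrist3.png

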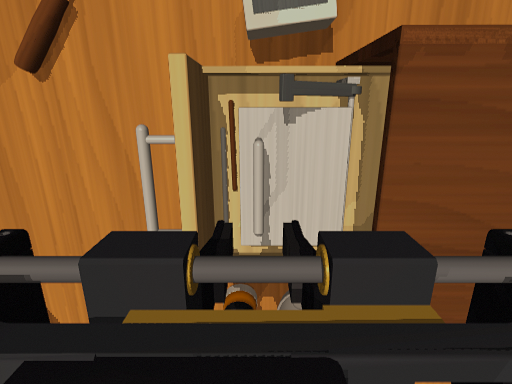

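View pics/side3c.png

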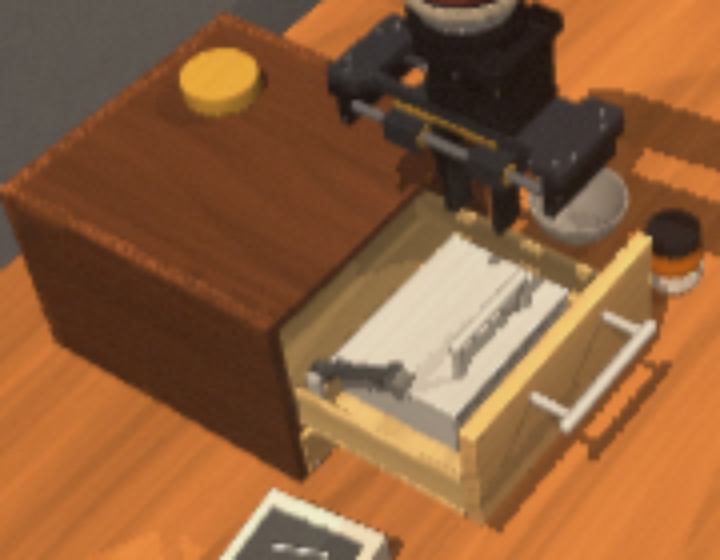

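View pics/top3c.png

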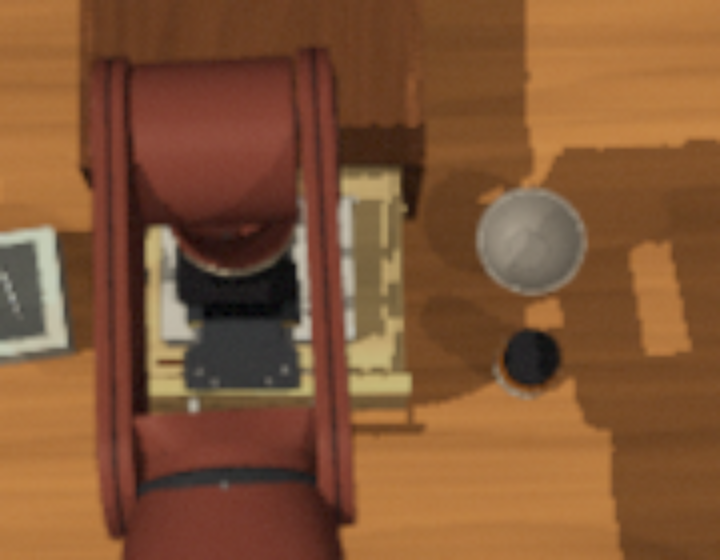

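Run:
```python
from h import *
import pickle
cals=pickle.load(open("cals3.pkl","rb"))
p=cv2.imread("pics/wrist3.png"); D=np.load("pics/wrist3.npy"); c=cals["wrist"]; P=cloud(c,D)
h=cv2.cvtColor(p,cv2.COLOR_BGR2HSV)
for r in (78,82,86,90,94,98): print(r,[(u,*P[r,u].round(0).astype(int).tolist(),int(h[r,u,2]),int(h[r,u,1])) for u in range(276,368,6)])
ox,oy=571.5*0+666.4,94.5
a=-0.013; ex=np.array([np.cos(a),np.sin(a)]); ey=np.array([-np.sin(a),np.cos(a)])
for r in (160,180,200,220):
    s=np.nonzero((h[r,245:275,1]<40)&(h[r,245:275,2]>90))[0]+245
    print("bar",r,s.min(),s.max(),P[r,258].round(1))
m=np.zeros(D.shape,bool); m[70:104,276:352]=1
m&=(h[...,2]<110)&(h[...,1]<80)
L=np.stack([(P[...,0]-ox)*ex[0]+(P[...,1]-oy)*ex[1],(P[...,0]-ox)*ey[0]+(P[...,1]-oy)*ey[1],P[...,2]],-1)
Q=L[m]; print(len(Q),Q.min(0),Q.max(0))
Q=Q[(abs(Q[:,1]-91)<9)&(Q[:,2]>100)&(Q[:,0]<-10)]
pf=np.polyfit(Q[:,0],Q[:,2],1);res=Q[:,2]-np.polyval(pf,Q[:,0]);k=abs(res)<4
pf=np.polyfit(Q[k,0],Q[k,2],1);print(len(Q),k.sum(),pf,np.arctan(pf[0]),res[k].std(),Q[k].min(0),Q[k].max(0))
```

```text
78 [(276, 595, 202, 61, 120, 138), (282, 595, 195, 147, 67, 34), (288, 600, 195, 147, 66, 31), (294, 606, 195, 142, 82, 137), (300, 621, 202, 63, 122, 136), (306, 628, 202, 62, 122, 138), (312, 635, 201, 62, 124, 138), (318, 642, 202, 60, 127, 137), (324, 648, 201, 62, 123, 139), (330, 655, 201, 61, 123, 135), (336, 661, 201, 62, 120, 138), (342, 668, 201, 60, 114, 127), (348, 662, 198, 104, 174, 37), (354, 668, 197, 105, 180, 37), (360, 687, 201, 63, 134, 97), (366, 695, 201, 60, 111, 138)]
82 [(276, 595, 198, 61, 119, 139), (282, 595, 192, 147, 69, 33), (288, 600, 192, 145, 65, 31), (294, 606, 192, 142, 67, 34), (300, 611, 192, 140, 67, 30), (306, 617, 192, 136, 64, 24), (312, 623, 192, 132, 63, 24), (318, 628, 192, 130, 65, 20), (324, 634, 193, 127, 73, 56), (330, 655, 197, 62, 83, 89), (336, 662, 197, 62, 60, 68), (342, 661, 195, 86, 81, 47), (348, 662, 194, 104, 165, 42), (354, 668, 194, 105, 164, 40), (360, 688, 197, 61, 110, 151), (366, 695, 197, 61, 111, 136)]
86 [(276, 595, 194, 61, 120, 136), (282, 595, 188, 147, 74, 34), (288, 600, 189, 145, 65, 31), (294, 606, 189, 143, 6
[... 1636 characters left out ...]
 119), (324, 649, 180, 61, 191, 119), (330, 656, 180, 62, 191, 119), (336, -9223372036854775808, -9223372036854775808, -9223372036854775808, 192, 125), (342, 669, 180, 61, 114, 139), (348, 664, 179, 101, 81, 76), (354, 670, 179, 103, 122, 109), (360, 690, 180, 61, 116, 138), (366, 696, 180, 62, 110, 141)]
bar 160 251 274 [574.4 126.3 146.5]
bar 180 249 274 [574.2 107.5 145.4]
bar 200 247 252 [574.   88.4 145.9]
bar 220 249 256 [573.7  68.2 145.5]
1198 [nan nan nan] [nan nan nan]
995 981 [ -0.54906023 108.51305086] -0.5021214148575083 0.9087160227686678 [-74.61424811  82.67793925 113.5142966 ] [-10.16333999  99.95816899 149.44924207]<stdin>:6: RuntimeWarning: invalid value encountered in cast
```

Emit:
drive_tool(series=[[0.015,0,0,0,-0.3],[0.04,0,0,0,-0.3],[0.065,0,0,0,-0.3],[0.085,0,0,0,-0.3],[0.1,0,0,0,-0.3],[0.11,0,0,0,-0.3],[0.117,0,0,0,-0.3],[0.117,0,0,0,-0.4]], newtons=30)

```text
time_s: 7.37
tool_pos: [574.1, 95.8, 195.1]
ee_rot: [[-0.002, 1.0, -0.013], [-0.0, -0.013, -1.0], [-1.0, -0.002, 0.0]]
contact_force: [-0.8, 0.0, -0.3]
grip_width: 28.7
```

Emit:
drive_tool(series=[[0,0,0,0,-0.8],[0,0,0,0,-1],[0,0,0,0,-1],[0,0,0,0,-1],[0,0,0,0,-1],[0,0,0,0,-1]], newtons=30)

```text
time_s: 7.87
tool_pos: [575.5, 95.8, 197.3]
ee_rot: [[0.001, 1.0, -0.013], [0.0, -0.013, -1.0], [-1.0, 0.001, -0.0]]
contact_force: [-1.9, 0.2, 4.9]
grip_width: 8.8
```

Run:
```python
from plant import robot, cams
from h import *
import pickle
s=robot.read_state(); print(s["tool_pos"],s["grip_width"],s["contact_force"])
for n in ("wrist","side"):
    p,d=cams.get_image(n); cv2.imwrite(f"pics/{n}4.png",p); np.save(f"pics/{n}4.npy",d)
    if n!="wrist":
        x,y=(110,110)
        cv2.imwrite(f"pics/{n}4c.png",cv2.resize(p[y:y+140,x:x+180],None,fx=4,fy=4))
s=robot.read_state(); print(s["tool_pos"],s["grip_width"],s["contact_force"])
```

```text
[575.47247796  95.78822139 197.2673544 ] 8.80031602951617 [-1.92221539  0.16218817  4.93101726]
[575.45567507  95.82947911 197.22733187] 8.847847385684412 [-2.92087298  0.18345908  5.06829396]
```

View pics/wrist4.png

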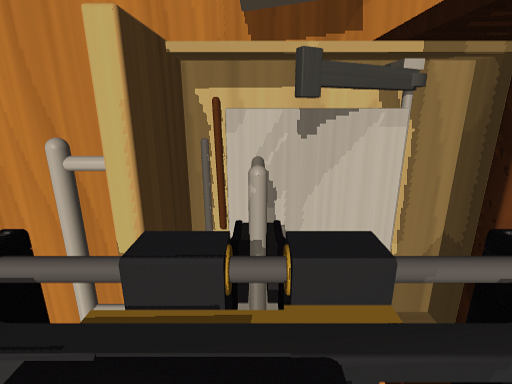

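View pics/side4c.png

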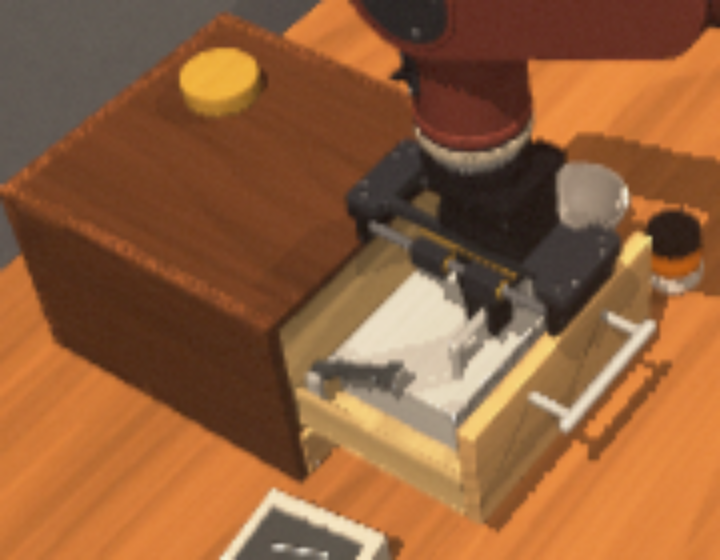

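Emit:
drive_tool(series=[[-0.0045,0.0015,0,0,-1],[-0.009,0.0035,0,0,-1],[-0.0133,0.006,0,0,-1],[-0.0175,0.0088,0,0,-1],[-0.0215,0.0118,0,0,-1],[-0.0254,0.015,0,0,-1],[-0.0254,0.015,0,0,-1]])

```text
time_s: 8.55
tool_pos: [590.2, 95.6, 222.3]
ee_rot: [[-0.001, 1.0, -0.013], [0.0, -0.013, -1.0], [-1.0, -0.001, -0.0]]
contact_force: [-3.3, 0.5, -3.4]
grip_width: 9.1
```

Run:
```python
from plant import robot, cams
from h import *
import pickle
s=robot.read_state(); print(s["tool_pos"],s["grip_width"],s["contact_force"])
cal=cams.get_calibration("wrist")
for n in ("wrist","side"):
    p,d=cams.get_image(n); cv2.imwrite(f"pics/{n}5.png",p); np.save(f"pics/{n}5.npy",d)
    if n!="wrist":
        x,y=(110,110)
        cv2.imwrite(f"pics/{n}5c.png",cv2.resize(p[y:y+140,x:x+180],None,fx=4,fy=4))
    else: pickle.dump(cal,open("cal5.pkl","wb"))
```

```text
[590.21498205  95.59590047 222.28830316] 9.117698257847664 [-3.31043068  0.51167298 -3.39175008]
```

View pics/wrist5.png

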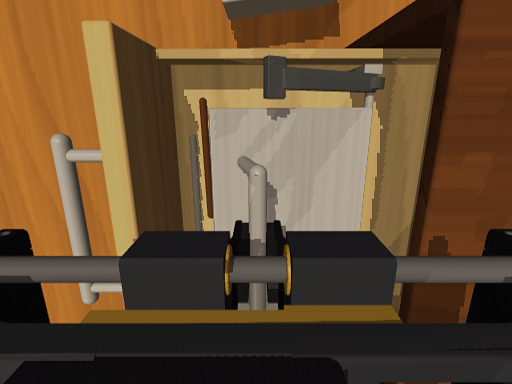

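View pics/side5c.png

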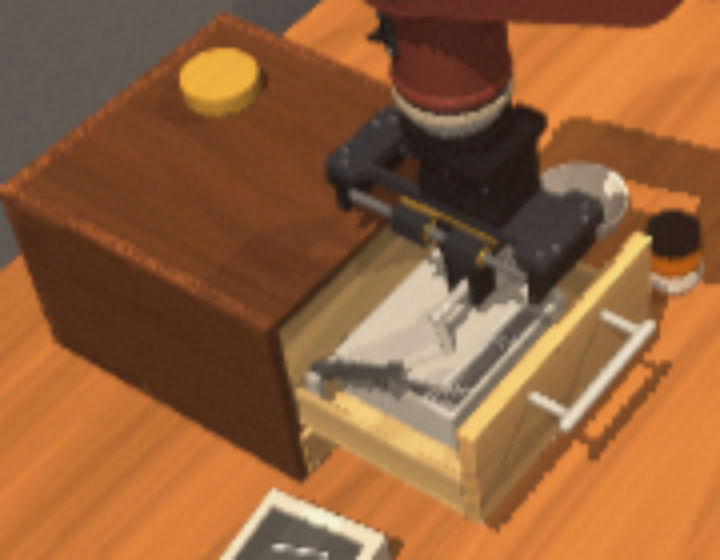

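```bash
cat > slope.py <<'E'
from h import *
import pickle,sys
def run(i,lidbox):
    p=cv2.imread(f"pics/wrist{i}.png"); D=np.load(f"pics/wrist{i}.npy"); c=pickle.load(open(f"cal{i}.pkl","rb")); P=cloud(c,D)
    h=cv2.cvtColor(p,cv2.COLOR_BGR2HSV)
    a=-0.013; ex=np.array([np.cos(a),np.sin(a)]); ey=np.array([-np.sin(a),np.cos(a)])
    ox,oy=666.4,94.5
    L=np.stack([(P[...,0]-ox)*ex[0]+(P[...,1]-oy)*ex[1],(P[...,0]-ox)*ey[0]+(P[...,1]-oy)*ey[1],P[...,2]],-1)
    def fit(m,name):
        Q=L[m]; Q=Q[np.isfinite(Q).all(1)]
        for t in (30,6,3):
            pf=np.polyfit(Q[:,0],Q[:,2],1); r=Q[:,2]-np.polyval(pf,Q[:,0]); Q=Q[abs(r)<t]
        pf=np.polyfit(Q[:,0],Q[:,2],1)
        print(name,len(Q),"slope rad",-np.arctan(pf[0]),"z at hinge",pf[1],Q.min(0).round(1),Q.max(0).round(1))
    y0,y1,x0,x1=lidbox
    m=np.zeros(D.shape,bool); m[y0:y1,x0:x1]=1
    fit(m&(h[...,1]<60)&(L[...,0]<-8),"lid")
    m=(h[...,2]<110)&(h[...,1]<80)&(abs(L[...,1]-91)<9)&(L[...,2]>100)&(L[...,0]<-12)&(L[...,0]>-78)
    m[150:]=0
    fit(m,"arm")
    # drawer front top edge: yellowish at z~159
    m=(abs(L[...,2]-159)<4)&(L[...,0]<-100); m[215:]=0
    Q=L[m]; print("front edge x range",np.percentile(Q[:,0],[2,50,98]).round(1),"expect -163..-148")
E
python3 -c "
from slope import run
run(5,(115,215,275,360))"
```

```text
lid 7923 slope rad 0.2739805713943851 z at hinge 107.70879065222074 [-66.   -0.7 108.6] [ -8.   71.8 127.9]
arm 2215 slope rad 0.5075737318927234 z at hinge 108.65241219548875 [-73.5  82.  113.8] [-12.1 100.  150.1]
front edge x range [-161.3 -153.7 -147.2] expect -163..-148
```

Emit:
drive_tool(series=[[-0.003,0.0025,0,0,-1],[-0.0058,0.005,0,0,-1],[-0.0087,0.0078,0,0,-1],[-0.0115,0.0108,0,0,-1],[-0.0142,0.0138,0,0,-1],[-0.0165,0.0166,0,0,-1],[-0.0165,0.0166,0,0,-1],[-0.0165,0.0166,0,0,-1]])

```text
time_s: 9.32
tool_pos: [607.1, 95.4, 238.5]
ee_rot: [[0.001, 1.0, -0.013], [0.0, -0.013, -1.0], [-1.0, 0.001, -0.0]]
contact_force: [-4.0, 1.2, -4.4]
grip_width: 8.9
```

Run:
```python
from plant import robot, cams
from h import *
import pickle
s=robot.read_state(); print(s["tool_pos"],s["grip_width"],s["contact_force"])
pickle.dump(cams.get_calibration("wrist"),open("cal6.pkl","wb"))
for n in ("wrist","side"):
    p,d=cams.get_image(n); cv2.imwrite(f"pics/{n}6.png",p); np.save(f"pics/{n}6.npy",d)
    if n!="wrist":
        x,y=(110,110)
        cv2.imwrite(f"pics/{n}6c.png",cv2.resize(p[y:y+140,x:x+180],None,fx=4,fy=4))
from slope import run
run(6,(115,215,275,345))
```

```text
[607.14592233  95.39504157 238.47437879] 8.935704450274471 [-3.97961601  1.20269466 -4.40202546]
lid 5109 slope rad 0.48778114658847455 z at hinge 109.40900182729807 [-48.4  -5.2 112.4] [ -8.   71.5 136. ]
arm 1893 slope rad 0.5081112421779965 z at hinge 109.61006367106634 [-71.4  82.3 115.7] [-12.  100.  150.5]
front edge x range [-159.6 -151.8 -145.3] expect -163..-148
```

View pics/wrist6.png

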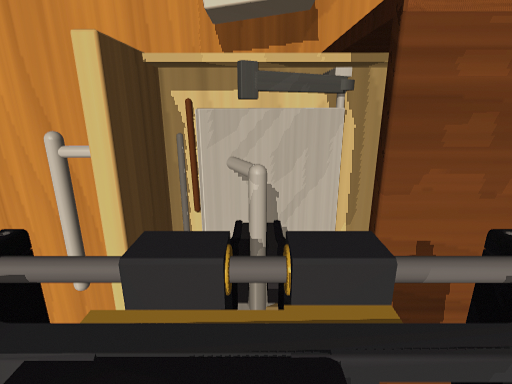

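View pics/side6c.png

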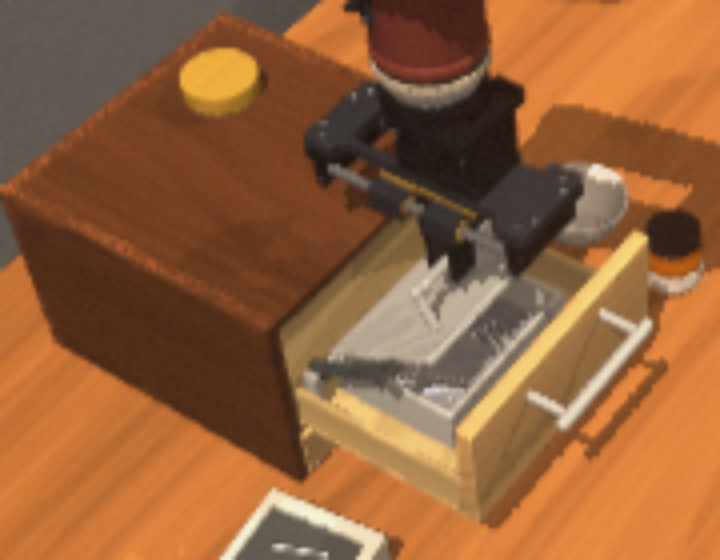

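Emit:
drive_tool(series=[[-0.0005,-0.001,0,0,-1],[-0.001,-0.002,0,0,-1],[-0.001,-0.002,0,0,-1],[-0.001,-0.002,0,0,-1],[-0.001,-0.002,0,0,-1]])

```text
time_s: 9.83
tool_pos: [604.7, 95.4, 238.4]
ee_rot: [[-0.0, 1.0, -0.013], [0.0, -0.013, -1.0], [-1.0, -0.0, -0.0]]
contact_force: [4.8, 1.7, -14.3]
grip_width: 9.0
```

Run:
```python
from plant import robot, cams
from h import *
import pickle
s=robot.read_state(); print(s["time_s"],s["tool_pos"],s["grip_width"],s["contact_force"])
pickle.dump(cams.get_calibration("wrist"),open("cal7.pkl","wb"))
for n in ("wrist","side"):
    p,d=cams.get_image(n); cv2.imwrite(f"pics/{n}7.png",p); np.save(f"pics/{n}7.npy",d)
from slope import run
run(7,(115,215,275,345))
cs=cams.get_calibration("side")
for i in (2,3,6,7):
    P=cloud(cs,np.load(f"pics/side{i}.npy"))
    m=(abs(P[...,2]-159)<4)&(P[...,0]>480)&(P[...,0]<540)&(P[...,1]<70)&(P[...,1]>-20)
    print(i,m.sum(),np.median(P[m],0).round(1))
```

```text
9.8333 [604.72368335  95.40512047 238.40278168] 8.99955261335324 [  4.84282743   1.70825459 -14.2706609 ]
lid 5399 slope rad 0.4849573453300358 z at hinge 108.25371560084965 [-50.9  -5.6 111.2] [ -8.   71.5 136.7]
arm 1941 slope rad 0.5074901303756668 z at hinge 108.45420165799806 [-73.3  82.3 114.3] [-12.1 100.  149.7]
front edge x range [-161.7 -154.  -147.5] expect -163..-148
2 0 [nan nan nan]
3 118 [509.6  27.2 158.7]
6 114 [512.9  28.2 158.8]
7 111 [511.   26.8 158.6]
  return _methods._mean(a, axis=axis, dtype=dtype,
  ret = um.true_divide(
```

Emit:
drive_tool(series=[[-0.0005,0.0005,0,0,-1],[-0.001,0.001,0,0,-1],[-0.001,0.001,0,0,-1],[-0.001,0.001,0,0,-1],[-0.001,0.001,0,0,-1],[-0.001,0.001,0,0,-1],[-0.001,0.001,0,0,-1],[-0.001,0.001,0,0,-1]])

```text
time_s: 10.6
tool_pos: [605.9, 95.3, 239.9]
ee_rot: [[0.0, 1.0, -0.013], [0.0, -0.013, -1.0], [-1.0, 0.0, -0.0]]
contact_force: [5.7, 0.8, -16.4]
grip_width: 9.0
```

Run:
```python
from plant import robot, cams
from h import *
import pickle
s=robot.read_state(); print(s["time_s"],s["tool_pos"],s["grip_width"],s["contact_force"],s["joint_velocities"].round(2))
pickle.dump(cams.get_calibration("wrist"),open("cal8.pkl","wb"))
for n in ("wrist","side"):
    p,d=cams.get_image(n); cv2.imwrite(f"pics/{n}8.png",p); np.save(f"pics/{n}8.npy",d)
from slope import run
run(8,(115,215,275,345))
s=robot.read_state(); print(s["time_s"],s["tool_pos"],s["grip_width"],s["contact_force"])
```

```text
10.6 [605.94958351  95.3480062  239.92864424] 9.003355302651325 [  5.73816098   0.81403975 -16.38929546] [ 0.02  0.08 -0.02  0.    0.    0.15]
lid 5184 slope rad 0.5076585579196478 z at hinge 108.07361802244115 [-49.6  -6.4 111. ] [ -8.   71.5 136.9]
arm 1931 slope rad 0.507385483452493 z at hinge 108.16947287094085 [-74.1  82.3 113.9] [-12.  100.  149.8]
front edge x range [-162.3 -154.5 -148. ] expect -163..-148
10.7 [605.9600623   95.33337071 239.91690759] 8.614702788465554 [  4.93436316   1.06453056 -14.63539074]
```

View pics/side8.png

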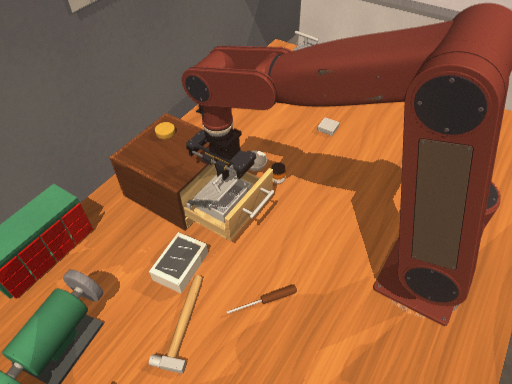

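The side view shows the drawer fully out around (230,200), with the gripper holding the lid raised at (220,175). The bystanders are where they started. The lid measures 0.508 rad and the index arm 0.507 rad, and everything is still, so I'm handing in.

```bash
python3 -c "
from plant import sign_off
print(sign_off())"
```

```text
the job is handed in; nothing more can be done
None
```

I pulled the drawer out to its end stop by its handle with the lid still shut. I then gripped the lid by its bar, lifted it into line with the index arm, and handed in at about 10.7 s while still holding it. The hand-in reports no verdict.

**Last checks before handing in**
- **Lid angle:** the wrist camera's depth gave 0.508 rad for the lid and 0.507 rad for the index arm. The arm read 0.502 rad before the lift, so the two agree well within the 0.07 rad allowed.
- **Drawer:** it slipped in about 2–3 mm during the lift, and I pulled it back. The last wrist reading had its front edge within about 1 mm of where it was at the stop.
- **Grip and stillness:** the fingers were closed on the bar and the arm was at rest. The bar measured about 9 mm between the fingers, though it is stated as 10 mm.
- **Index arm and bystanders:** I saw no contact with the index arm, and its slope did not change. The bystanders look unmoved in the last side view, apart from the bowl, which the gripper partly hides; I did not measure any of them.

**Disagreement:** the wrist showed about 15 N of downward load while holding, more than the lid's expected 5 N or so. I put this down to the bar being held against the drawer stop.

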